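# Load a bat into the drying cabinet

### The job

Put the clay bat lying on the bench into the drying cabinet: pull the drop-down door fully open until it lies flat, slide the bat lengthways over it and in between the two runners until it is fully home against the back stop, and only then push the door back up until it is fully shut. Leave the goblet, the bowl and the jar where they stand.

Things in the scene. Friction and masses are not known exactly. Their poses are not given: they have to be found in the camera images.
- cabinet: Grey drying cabinet with clear roof and back, fixed; 260 mm wide, 200 deep, 195 high; its front faces the robot. Origin: on the bench under the middle of the front face; x points into the cabinet, away from the robot, y left, z up. Front opening 200 mm wide, from the chamber floor (69 mm above the bench) to the roof's underside (187 mm); the roof begins 20 mm behind the front.
- runner_mouth (a point): On the chamber floor, midway between the front ends of the straight parts of the two runners, 25 mm inside the front plane; axes as the cabinet's. The runners are bars 22 mm high, 70 mm apart, parallel to the cabinet's x, one each side; nearer the front they flare out to about 85 mm. Between them, 103 mm further in (128 mm inside the front plane), a cross bar 22 mm high is the back stop.
- drop_door (a joint): Door angle (rad): 0 = shut, upright; 1.57 = fully open, lying level towards the robot. Hinged along its lower edge, no latch; starts shut or a little ajar and stays where left (at the bar, about 5 N pulls it down and 7 N lifts it). Panel 190 mm wide, 130 high, 22 thick. Open, its inner face is a level ledge 70 mm above the bench, 1.5 mm higher than the chamber floor.
- door_bar (a point): Middle of the handle bar: round steel, 14 mm thick, 130 long, parallel to the cabinet's y, on a bracket at each end, beyond the door's top edge with a 38 mm gap. In the door: 175 mm from the hinge line, 11 mm outward of the inner face. Door shut: 245 mm above the bench, free above the roof, the space behind it open from above. Door open: 175 mm before the hinge, 59 mm up.
- hinge_mid (a point): Middle of the door's hinge line: on the cabinet's front plane, 70 mm above the bench, at the lower edge of the door's inner face. The axis is parallel to the cabinet's y. Axes as the cabinet's.
- bat: The bat: a flat plain fired-clay slab, 120 x 62 x 20 mm (x, y, z), 0.16 to 0.29 kg, lying flat on the bench left or right of the cabinet. Origin: centre of its underside; x along its length. Either end may go in first. Fully home, its origin is at x = 68 mm in the cabinet's frame, its near end 8 mm inside the front plane.
- goblet: Bystander: unglazed grey clay goblet, 72 mm wide, 135 mm high, on the other side of the cabinet from the bat. Origin: centre of its foot.
- bowl: Bystander: clay bowl, 110 mm wide, 60 mm high, beside the cabinet on the left. Origin: centre of its foot.
- glaze_jar: Bystander: white glaze jar with lid, 70 mm wide, 100 mm high, beside the cabinet on the right. Origin: centre of its foot.
There are look-alikes about, which are no part of the job. Leave any turquoise or white look-alike of the bat alone.

How it is judged:
By the outcome, as a careful person would: the job done as asked, in the order asked, and still so for the second after the job is handed in, with the robot touching nothing.
It also fails if it takes over 72 s, if anything falls off the work surface, if the arm or the gripper's body presses on something with over 40 N, if the wrist force passes 120 N, or if a joint passes its speed limit or range.

### The arm

A 6-joint arm with a two-finger parallel gripper is mounted at the origin on the work surface. World frame = base frame: x ahead of the robot, y to its left, z up, the work surface at z = 0. Lengths are in m, angles in rad, forces in N, time in s.
With the tool pointing down it reaches from about 0.35 to 0.925 m from the base axis. Payload 6.4 kg.
Tool frame: the origin (TCP) lies on the centre line of the jaws, within the pads' length; the fingertips stand 14 mm ahead of it and the grasp point (between the pads) lies 5 mm behind it (manip.tip_reach is the distance from the TCP to the fingertips, in m); z points along the fingers, y is the line along which they close (so a half turn about z gives the same grasp; the last joint's range is limited). The gripper opens to 94 mm and grips with 3 to 60 N. Pads are 16 mm wide; open, the fingers measure 119 mm over their backs; the gripper's body (75 mm by 177 mm) begins 78 mm behind the grasp point.
Start: joints at [-1.429, 0.245, 1.558, -0, 1.339, -0.174], TCP at [0.202, -0.618, 0.219] pointing down, gripper open.
Joint ranges: [-3.13, 3.13], [-1.02, 2.26], [0.13, 2.54], [-0.95, 4.09], [0.21, 2.88], [-2.74, 2.74]. Speed limits (rad/s): [2.57, 2.57, 3.14, 3.14, 3.14, 3.14].

### API

Orientations are given as a rotation vector (axis times angle).
In Python, from workcell import manip gives the robot as it stands. The module is installed in compiled form; this text tells all that it offers.
- The arm moves only by the tool send_rows, never from a script. Its argument "increments" is text: rows parted by semicolons, each of 7 numbers parted by spaces: the shift along the tool's x, y, z in units of 200 mm (1.0 is 200 mm), then the turn, a rotation vector about the tool's x, y, z in units of 360 degrees (1.0 is 360 degrees), then the opening, from -1 (shut) to 1 (fully open). A call has exactly 5 rows; each row is the pose to reach, as a shift and turn from the pose commanded when the call began, along the tool's axes at that moment, turning the shorter way round; what a row does not reach only later rows make up. A row lasts 1/10 s, in which the tool goes at most 50 mm and 8.59 degrees, less where a joint would pass 70% of its speed; a pose out of reach is approached as far as the arm can. A call with a number of a shift or a turn outside -1 to 1 is refused whole. A call with a gripper value outside its range is refused whole. The fingers move at their own pace and stop on an object; "newtons" is the grip in N (left out, the last holds). Time passes only in rows, so rows that repeat a pose let the fingers close, or fill a call up. It gives the time, the measured TCP pose, the force, the opening and the grip force at its end, in the units of the state.
- manip.sense(): the state, without advancing time (a new reading comes with each control period).
- manip.snapshot(name): name is "scene" or "top" or "wrist"; returns a dict with "color" (400x640x3 uint8, red, green, blue), "camera_matrix" (3x3 intrinsics, pixels), "dist_coeffs" ([k1, k2, p1, p2, k3] as OpenCV has them; the pictures are not rectified), "world_to_cam" (4x4, takes a point from world to camera coordinates). Camera axes: x right, y down, z forward; pixel columns grow to the right and rows downward; lengths in m; the calibration is good to about 2 mm. A picture is of the moment at which its call begins. There is no depth.
- manip.finish_job(): hands the job in; it is judged then, once.
The state is a dict: "time": time; "joint_positions": joint angles; "dq": joint speeds; "effort": joint torques, N m; "tcp_pos": TCP position; "tool_rot": TCP orientation; "wrist_force": force on the tool from outside, world axes, zero at the start; "moment": the same for the moment, N m; "gripper_width": finger opening in m; "grip_force": force on a finger pad.
Only numpy, scipy, OpenCV 4.12 (cv2) and the standard library are available. Lean on these libraries where they do the work, as an engineer would, in place of code of your own. Each camera call takes 0.05 s, during which the arm holds its last target. There are 200 camera calls.

## Working session

There is one attempt and no reset: what is moved stays moved. The work goes in short steps, Python scripts to look and compute and a tool call to move; the robot and the scene stay as the last step left them, time stands still between calls to the robot, and variables do not carry over. Pictures are saved under pics/ and viewed, at most 10 in all, crops included, and the job is handed in when it is done.

Besides the shell and the picture viewer there is one more tool, called in YAML: its name, and indented under it one key for each argument. send_rows: Moves the arm, as the interface text tells. Its arguments: {"type":"object","properties":{"increments":{"type":"string"},"newtons":{"type":"number"}},"required":["increments"]}

```bash
mkdir -p pics; cat > h.py <<'E'
import numpy as np, cv2
from scipy.spatial.transform import Rotation as R
from workcell import manip
def snap(n,f=None):
    s=manip.snapshot(n)
    if f: cv2.imwrite('pics/'+f,s['color'][:,:,::-1])
    return s
def ray(s,uv):
    K=np.array(s['camera_matrix']);D=np.array(s['dist_coeffs']);T=np.array(s['world_to_cam'])
    n=cv2.undistortPoints(np.array([[uv]],float),K,D)[0,0]
    d=T[:3,:3].T@np.array([n[0],n[1],1]);o=-T[:3,:3].T@T[:3,3]
    return o,d/np.linalg.norm(d)
def onz(s,uv,z):
    o,d=ray(s,uv);return o+d*(z-o[2])/d[2]
def tri(s1,u1,s2,u2):
    o1,d1=ray(s1,u1);o2,d2=ray(s2,u2)
    A=np.stack([d1,-d2],1);t=np.linalg.lstsq(A,o2-o1,rcond=None)[0]
    a=o1+t[0]*d1;b=o2+t[1]*d2
    return (a+b)/2,np.linalg.norm(a-b)
def proj(s,p):
    T=np.array(s['world_to_cam'])
    return cv2.projectPoints(np.array(p,float).reshape(-1,1,3),cv2.Rodrigues(T[:3,:3])[0],T[:3,3],np.array(s['camera_matrix']),np.array(s['dist_coeffs']))[0][:,0]
def inc(p,rv=None,st=None):
    "increment in tool units for world target p and rotvec"
    st=st or manip.sense();r=R.from_rotvec(st['tool_rot'])
    d=r.inv().apply(np.array(p)-st['tcp_pos'])/0.2
    t=np.zeros(3) if rv is None else (r.inv()*R.from_rotvec(rv)).as_rotvec()/(2*np.pi)
    return np.round(np.r_[d,t],4)
E
python3 - <<'E'
from h import *
import pickle
np.set_printoptions(precision=4,suppress=True)
a=snap('top','top0.png');b=snap('scene','scene0.png')
pickle.dump((a,b),open('s0.pkl','wb'))
for s in(a,b):
    print(ray(s,(320,200)))
for k,v in manip.sense().items(): print(k,np.round(v,4))
print(manip.tip_reach)
E
```

```text
(array([ 0.2489, -0.0782,  1.5605]), array([ 0.222 ,  0.022 , -0.9748]))
(array([1.0104, 0.4145, 1.0646]), array([-0.4144, -0.4417, -0.7957]))
time 0.1
joint_positions [-1.4291  0.2457  1.5589 -0.      1.3387 -0.1741]
dq [ 0.0004 -0.     -0.0026 -0.0005  0.0005 -0.0016]
effort [ -0.0003 -41.6916 -31.5524   0.0686   0.0309  -0.0001]
tcp_pos [ 0.2018 -0.6173  0.2185]
tool_rot [-3.1008 -0.4938  0.    ]
wrist_force [ 0.6372 -0.1351 -0.2639]
moment [-0.0182  0.0174  0.0266]
grip_force 0.0
gripper_width 0.0943
0.014
```

View pics/top0.png

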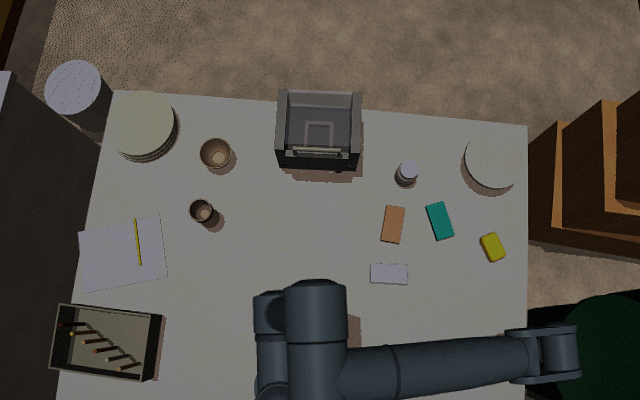

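View pics/scene0.png

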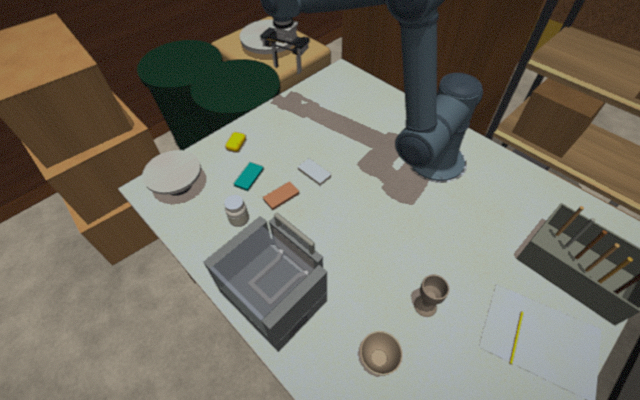

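Top view: three bat-like slabs, at (392,224) terracotta, (440,221) turquoise and (389,273) white. The terracotta one fits fired clay, and the other two are the named look-alikes. In the scene view it is at (281,195). The cabinet is at (318,130), the jar at (405,174), the goblet at (202,211) and the bowl at (215,153). I'll confirm in an enlarged crop and measure.

```bash
python3 - <<'E'
from h import *
import pickle
np.set_printoptions(precision=4,suppress=True)
a,b=pickle.load(open('s0.pkl','rb'))
c1=cv2.resize(a['color'][80:255,265:465],None,fx=3,fy=3,interpolation=cv2.INTER_CUBIC)
cv2.imwrite('pics/crop_top.png',c1[:,:,::-1])
c2=cv2.resize(b['color'][160:350,200:360],None,fx=3.1,fy=3.1,interpolation=cv2.INTER_CUBIC)
cv2.imwrite('pics/crop_scene.png',c2[:,:,::-1])
for n,s,box in(('top',a,(190,255,370,420)),('scene',b,(170,215,255,310))):
    h=cv2.cvtColor(s['color'],cv2.COLOR_RGB2HSV)
    m=((h[...,0]<16)&(h[...,1]>90)&(h[...,2]>60)).astype(np.uint8)
    z=np.zeros_like(m);z[box[0]:box[1],box[2]:box[3]]=1
    m*=z
    cs=max(cv2.findContours(m,0,1)[0],key=cv2.contourArea)
    r=cv2.minAreaRect(cs);bp=cv2.boxPoints(r)
    print(n,cv2.contourArea(cs),r,bp.tolist())
    for q in bp: print(onz(s,q,0.02))
E
```

```text
top 613.5 ((392.174560546875, 223.6779022216797), (18.884672164916992, 36.031494140625), 10.007979393005371) [[379.74505615234375, 239.778564453125], [386.00677490234375, 204.29534912109375], [404.60406494140625, 207.57723999023438], [398.34234619140625, 243.06045532226562]]
[ 0.4866 -0.2492  0.02  ]
[ 0.6063 -0.2616  0.02  ]
[ 0.6012 -0.3237  0.02  ]
[ 0.4816 -0.3103  0.02  ]
scene 441.5 ((280.9117431640625, 194.8529510498047), (15.434871673583984, 33.27072525024414), 59.036251068115234) [[262.67645263671875, 196.79412841796875], [291.20587158203125, 179.67648315429688], [299.14703369140625, 192.91177368164062], [270.61761474609375, 210.0294189453125]]
[ 0.6007 -0.3197  0.02  ]
[ 0.4757 -0.3076  0.02  ]
[ 0.4969 -0.2409  0.02  ]
[ 0.6178 -0.2549  0.02  ]
```

View pics/crop_top.png

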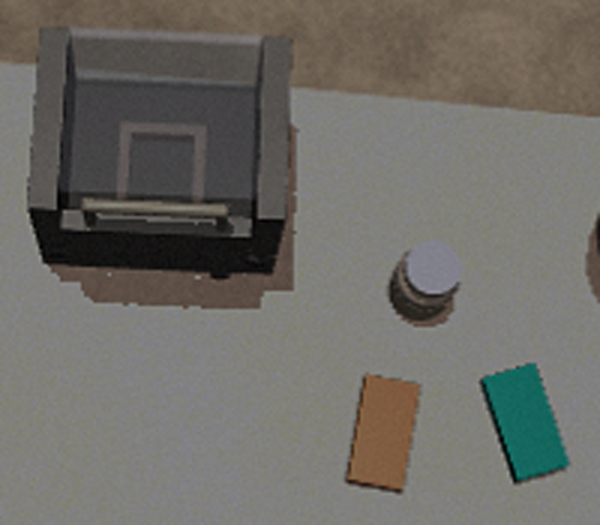

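View pics/crop_scene.png

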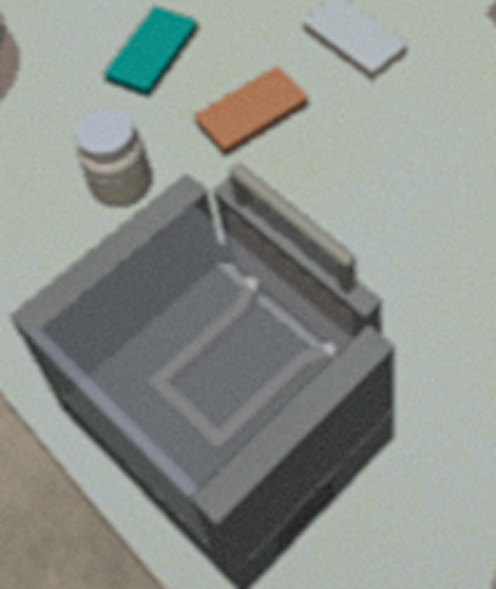

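Both crops confirm it: the terracotta slab at crop (383,432), top pixel (392,224), is plain and bat-sized, and the turquoise and white ones are the decoys. The bar is visible above the door in both views: in top it runs (293,149)–(341,150), in scene (275,215)–(314,243). Next I'll triangulate the cabinet corners and the bar.

```bash
python3 - <<'E'
from h import *
import pickle
np.set_printoptions(precision=4,suppress=True)
a,b=pickle.load(open('s0.pkl','rb'))
T=lambda x,y:(265+x/3-.33,80+y/3-.33)
S=lambda x,y:(200+x/3.1-.33,160+y/3.1-.33)
P={}
for n,t,s in [('FL',(29,210),(393,347)),('FR',(283,219),(186,177)),('BL',(40,28),(217,519)),('BR',(293,38),(14,318)),
  ('barL',(83,206),(353,260)),('barR',(229,208),(233,170)),('stopL',(120,124),(219,443)),('stopR',(206,126),(153,380)),('doorL',(62,222),(381,305)),]:
    p,e=tri(a,T(*t),b,S(*s));P[n]=p;print(n,p,round(e,4), 'top@.195',onz(a,T(*t),.195)[:2],'sc',onz(b,S(*s),.195)[:2])
f=P['FL']-P['FR'];print('yaw front',np.arctan2(-f[0],f[1]),np.linalg.norm(f))
for x in'LR':
    f=P['B'+x]-P['F'+x];print('yaw side',np.arctan2(f[1],f[0]),np.linalg.norm(f))
print((P['FL']+P['FR'])/2,(P['barL']+P['barR'])/2,P['barL']-P['barR'])
bt=[(.4866,-.2492),(.6063,-.2616),(.6012,-.3237),(.4816,-.3103)]
# bat height by triangulating centres
print(tri(a,(392.17,223.68),b,(280.91,194.85)))
E
```

```text
FL [0.7039 0.1054 0.187 ] 0.0 top@.195 [0.7012 0.1043] sc [0.7066 0.1082]
FR [ 0.7185 -0.1503  0.1888] 0.0007 top@.195 [ 0.7162 -0.1497] sc [ 0.7208 -0.1466]
BL [0.9004 0.1164 0.1961] 0.0015 top@.195 [0.9004 0.1171] sc [0.9007 0.1154]
BR [ 0.9155 -0.1435  0.1871] 0.006 top@.195 [ 0.9142 -0.1451] sc [ 0.9146 -0.1358]
barL [0.6929 0.0468 0.2454] 0.0018 top@.195 [0.7105 0.0509] sc [0.6728 0.025 ]
barR [ 0.7043 -0.0932  0.2441] 0.0031 top@.195 [ 0.7224 -0.0949] sc [ 0.6851 -0.1221]
stopL [0.8437 0.0303 0.0921] 0.0011 top@.195 [0.8016 0.0231] sc [0.8616 0.0706]
stopR [ 0.8495 -0.0615  0.0894] 0.0044 top@.195 [ 0.8078 -0.0642] sc [ 0.8658 -0.0083]
doorL [0.689  0.072  0.1978] 0.006 top@.195 [0.6918 0.0699] sc [0.6864 0.0735]
yaw front 0.057367402606936575 0.25612645739345336
yaw side 0.055877656992068744 0.19706591619556285
yaw side 0.03458314386440369 0.19711522273193033
[ 0.7112 -0.0224  0.1879] [ 0.6986 -0.0232  0.2447] [-0.0114  0.14    0.0013]
(array([ 0.545 , -0.2871,  0.0106]), np.float64(0.0007346113199124571))
```

Door is shut, and the cabinet origin is about (0.711, -0.022) with yaw 0.055. Heading for a viewpoint above the bar.

```bash
cat >> h.py <<'E'
def rv(yaw,tilt=0):
    "tool down, tool y heading yaw; tilt>0: about tool y axis"
    y=np.array([np.cos(yaw),np.sin(yaw),0]);z=np.array([0,0,-1.]);x=np.cross(y,z)
    return (R.from_matrix(np.stack([x,y,z],1))*R.from_rotvec([0,tilt,0])).as_rotvec()
def plan(ts):
    st=manip.sense();st=dict(tcp_pos=np.array(st['tcp_pos']),tool_rot=np.array(st['tool_rot']))
    for p,r in ts:
        r=st['tool_rot'] if r is None else r
        print(' '.join('%g'%v for v in inc(p,r,st)), ' ->',np.round(p,4));st=dict(tcp_pos=np.array(p),tool_rot=np.array(r))
E
python3 - <<'E'
from h import *
y=lambda d:rv(np.radians(d))
plan([((.34,-.52,.32),y(-52)),((.46,-.36,.38),y(-30)),((.57,-.2,.40),y(-12)),((.64,-.02,.40),y(3.15))])
E
```

```text
0.8081 -0.2488 -0.507 -0.0003 -0.0001 -0.0553  -> [ 0.34 -0.52  0.32]
0.9653 -0.261 -0.3 0 0 -0.0611  -> [ 0.46 -0.36  0.38]
0.9678 0.0763 -0.1 0 -0 -0.05  -> [ 0.57 -0.2   0.4 ]
0.9531 0.1552 0 0 -0 -0.0421  -> [ 0.64 -0.02  0.4 ]
```

send_rows:
  increments: "0.808 -0.249 -0.507 0 0 -0.055 1;0.808 -0.249 -0.507 0 0 -0.055 1;0.808 -0.249 -0.507 0 0 -0.055 1;0.808 -0.249 -0.507 0 0 -0.055 1;0.808 -0.249 -0.507 0 0 -0.055 1"

```text
time: 0.6
tcp_pos: [0.344, -0.5191, 0.3254]
tool_rot: [2.962, 1.026, 0.003]
wrist_force: [-0.5, -0.3, 0.7]
gripper_width: 0.094
grip_force: 0.0
```

send_rows:
  increments: "0.965 -0.261 -0.3 0 0 -0.061 1;0.965 -0.261 -0.3 0 0 -0.061 1;0.965 -0.261 -0.3 0 0 -0.061 1;0.965 -0.261 -0.3 0 0 -0.061 1;0.965 -0.261 -0.3 0 0 -0.061 1"

```text
time: 1.1
tcp_pos: [0.4623, -0.3581, 0.3823]
tool_rot: [2.718, 1.572, 0.002]
wrist_force: [-0.1, -0.9, 0.5]
gripper_width: 0.0939
grip_force: 0.0
```

send_rows:
  increments: "0.968 0.076 -0.1 0 0 -0.05 1;0.968 0.076 -0.1 0 0 -0.05 1;0.968 0.076 -0.1 0 0 -0.05 1;0.968 0.076 -0.1 0 0 -0.05 1;0.968 0.076 -0.1 0 0 -0.05 1"

```text
time: 1.6
tcp_pos: [0.5722, -0.1981, 0.4001]
tool_rot: [-2.439, -1.979, -0.0]
wrist_force: [-0.8, 0.3, -0.7]
gripper_width: 0.094
grip_force: 0.0
```

send_rows:
  increments: "0.953 0.155 0 0 0 -0.042 1;0.953 0.155 0 0 0 -0.042 1;0.953 0.155 0 0 0 -0.042 1;0.953 0.155 0 0 0 -0.042 1;0.953 0.155 0 0 0 -0.042 1"

```text
time: 2.1
tcp_pos: [0.6416, -0.0187, 0.3989]
tool_rot: [-2.157, -2.281, 0.002]
wrist_force: [-0.2, -0.3, -0.5]
gripper_width: 0.0938
grip_force: 0.0
```

```bash
python3 - <<'E'
from h import *
import pickle
np.set_printoptions(precision=4,suppress=True)
w=snap('wrist','w1.png');pickle.dump(w,open('w1.pkl','wb'))
print(ray(w,(320,200)),manip.sense()['tcp_pos'],manip.sense()['tool_rot'])
M=np.array([.6986,-.0232,.2447]);C=np.array([-.0035*2,.07,0])
print(proj(w,[M,M+C,M-C]))
E
```

```text
(array([0.6381, 0.0531, 0.5644]), array([ 0.0116, -0.2612, -0.9652])) [ 0.6412 -0.0208  0.3991] [-2.1599 -2.2789  0.0032]
[[371.2919 193.9862]
 [371.2731 129.3976]
 [371.2537 252.0961]]
```

View pics/w1.png

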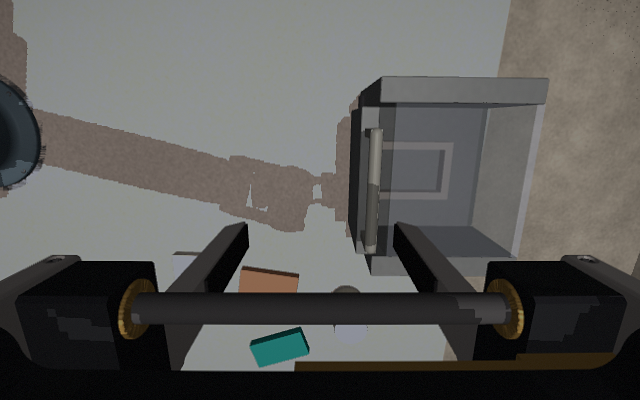

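The wrist view shows the bar from (377,130) to (370,250). Through the clear roof it also shows the runners at rows ~145 and ~195, and the back stop at col ~447. I'll extract edges numerically.

```bash
python3 - <<'E'
from h import *
import pickle
np.set_printoptions(precision=4,suppress=True,linewidth=200)
w=pickle.load(open('w1.pkl','rb'));g=cv2.GaussianBlur(cv2.cvtColor(w['color'],cv2.COLOR_RGB2GRAY),(3,3),0).astype(int)
for r in(140,160,215,235): print('row',r,360,g[r,360:392])
for c in(405,420,435): print('col',c,135,g[135:205,c])
for r in(165,175): print('row',r,430,g[r,430:465])
a=onz(w,(377,130),.245);b=onz(w,(370.5,250),.245);print(a,b,(a+b)/2,np.arctan2(b[0]-a[0],a[1]-b[1]))
# wrist vs top triangulation of bar ends
s0,_=pickle.load(open('s0.pkl','rb'))
T=lambda x,y:(265+x/3-.33,80+y/3-.33)
print(tri(s0,T(83,206),w,(377,128)),tri(s0,T(229,208),w,(370,254)))
E
```

```text
row 140 360 [ 46  63  72  73  72  72  72  72  66  60  72  91 102 110 118 129 137 136 129 122 114 103  87  74  69  68  68  68  67  67  68  69]
row 160 360 [ 60  72  73  72  72  72  72  67  61  71  90 103 110 118 128 134 134 128 122 114  99  79  70  70  70  70  70  70  70  69  68  67]
row 215 360 [70 70 70 70 68 60 55 61 69 73 76 80 82 82 80 77 81 86 75 68 70 70 70 70 69 70 69 67 72 86 95 95]
row 235 360 [47 37 39 41 43 51 62 69 73 76 79 81 81 79 76 76 67 45 33 34 34 34 34 34 34 34 39 51 66 71 70 71]
col 405 135 [ 95  95  95  95  94  92  95 104 111 113 112 112 112 111 104  97  95  95  95  95  95  95  94  94  94  95  95  95  95  95  94  94  95  95  94  94  95  94  95  95  95  94  94  94  94  94  94  94  95
  95  94  94  94  93  88  83  86  99 109 111 111 111 111 109 102  95  93  94  94  95]
col 420 135 [ 95  94  94  94  94  92  95 104 111 112 112 112 113 111 106  99  95  95  95  94  94  94  94  94  94  94  94  94  94  95  95  94  94  94  95  95  95  94  94  95  95  95  95  95  95  94  94  93  93
  94  94  94  94  93  88  82  86  99 110 112 111 111 111 109 102  95  94  94  94  94]
col 435 135 [ 93  93  93  93  92  91  93 102 111 113 113 113 113 112 106  98  94  93  93  94  94  94  94  94  93  93  93  94  94  95  95  94  94  94  94  94  94  94  94  94  94  94  94  94  93  93  92  92  91
  90  90  90  90  89  85  83  85  96 107 112 112 112 112 110 104  97  94  94  94  94]
row 165 430 [ 94  94  94  94  94  95  95  92  84  78  76  76  79  91 106 112 111 111 111 110 106  99  94  93  93  93  93  93  93  92  92  93  92  92  92]
row 175 430 [ 93  93  94  94  94  94  91  83  78  76  76  80  92 106 111 111 110 110 109 105  98  94  93  93  93  93  93  93  93  93  92  92  92  92  92]
[0.6976 0.0465 0.245 ] [ 0.7044 -0.0905  0.245 ] [ 0.701 -0.022  0.245] 0.04914777825335934
(array([0.7019, 0.0483, 0.2208]), np.float64(0.00022059996683274703)) (array([ 0.7039, -0.0942,  0.248 ]), np.float64(0.00037116786357399204))
```

```bash
python3 - <<'E'
from h import *
import pickle
np.set_printoptions(precision=4,suppress=True,linewidth=200)
w=pickle.load(open('w1.pkl','rb'));z=.091
q=lambda u,v,z=z:onz(w,(u,v),z)
U=[q(405,149.3),q(420,149.7),q(435,149.7)];L=[q(405,191.7),q(420,191.7),q(435,192.0)]
UO=[q(405,141.8),q(420,141.8),q(435,142)];LO=[q(405,199.3),q(435,199.5)]
for X in(U,L,UO,LO): print(X[0],X[-1],np.arctan2(X[-1][1]-X[0][1],X[-1][0]-X[0][0]))
s1,s2=q(443.5,165),q(442.3,175);print('stop',s1,s2,np.arctan2(s2[0]-s1[0],s1[1]-s2[1]))
m=(np.mean(U,0)+np.mean(L,0))/2;print('mid',m)
ps=np.array([q(c,r,.245) for c,r in((376.2,140),(375,160),(372.3,215),(371,235))]);print(ps,np.polyfit(ps[:,1],ps[:,0],1))
yaw=.052;ex=np.array([np.cos(yaw),np.sin(yaw),0]);ey=np.array([-ex[1],ex[0],0])
print('lat mid',m@ey,'bar mid lat',np.array([.7005,-.0222,0])@ey,'corner mid lat',np.array([.7112,-.0224,0])@ey,'stop x',(s1+s2)/2@ex-.128,'corner',np.array([.7112,-.0224,0])@ex,'bar x',np.mean(ps,0)@ex)
E
```

```text
[0.7739 0.0161 0.091 ] [0.8218 0.0183 0.091 ] 0.045687504913591394
[ 0.7828 -0.0528  0.091 ] [ 0.8323 -0.0504  0.091 ] 0.04761029123423912
[0.7725 0.0278 0.091 ] [0.8199 0.0303 0.091 ] 0.052497587006571825
[ 0.7844 -0.0657  0.091 ] [ 0.8343 -0.0632  0.091 ] 0.050791887175596115
stop [ 0.8392 -0.0052  0.091 ] [ 0.8399 -0.0215  0.091 ] 0.03990393986514008
mid [ 0.8027 -0.0172  0.091 ]
[[ 0.6979  0.0361  0.245 ]
 [ 0.6988  0.0148  0.245 ]
 [ 0.7021 -0.0475  0.245 ]
 [ 0.7031 -0.0717  0.245 ]] [-0.0497  0.6996]
lat mid -0.05890377935228839 bar mid lat -0.05857957859793339 corner mid lat -0.059335457541824045 stop x 0.7097213119522796 corner 0.7090743991135927 bar x 0.6986368058128578
```

```bash
cat >> h.py <<'E'
YAW=.05;EX=np.array([np.cos(YAW),np.sin(YAW),0]);EY=np.array([-EX[1],EX[0],0]);EZ=np.array([0,0,1.])
O=np.array([.7118,-.0218,0])
def cab(x,y,z): return O+x*EX+y*EY+z*EZ
def bar(t): return np.array([-(.175*np.sin(t)+.011*np.cos(t)),.07+.175*np.cos(t)-.011*np.sin(t)])
E
python3 - <<'E'
from h import *
plan([(cab(-.011,0,.33),rv(YAW)),(cab(-.011,0,.24),rv(YAW))])
th=np.linspace(0,1.5708,16);b=[bar(t) for t in th]
for k in range(3):
    print(';'.join('0 %.3f %.3f 0 0 0 -1'%((b[5*k+i][0]-b[5*k][0])/.2,-(b[5*k+i][1]-b[5*k][1])/.2) for i in range(1,6)))
E
```

```text
-0.0235 0.2984 0.3445 -0.0004 0 0.0006  -> [ 0.7008 -0.0223  0.33  ]
0 -0 0.45 0 0 0  -> [ 0.7008 -0.0223  0.24  ]
0 -0.091 0.011 0 0 0 -1;0 -0.181 0.031 0 0 0 -1;0 -0.268 0.060 0 0 0 -1;0 -0.351 0.098 0 0 0 -1;0 -0.430 0.145 0 0 0 -1
0 -0.074 0.055 0 0 0 -1;0 -0.141 0.117 0 0 0 -1;0 -0.202 0.186 0 0 0 -1;0 -0.255 0.260 0 0 0 -1;0 -0.300 0.340 0 0 0 -1
0 -0.036 0.084 0 0 0 -1;0 -0.064 0.172 0 0 0 -1;0 -0.082 0.262 0 0 0 -1;0 -0.091 0.353 0 0 0 -1;0 -0.090 0.445 0 0 0 -1
```

send_rows:
  increments: "-0.024 0.298 0.345 0 0 0 1;-0.024 0.298 0.345 0 0 0 1;-0.024 0.298 0.5 0 0 0 1;-0.024 0.298 0.7 0 0 0 1;-0.024 0.298 0.795 0 0 0 1"

```text
time: 2.65
tcp_pos: [0.6985, -0.0257, 0.236]
tool_rot: [-2.163, -2.271, 0.008]
wrist_force: [-0.6, 0.4, -0.2]
gripper_width: 0.094
grip_force: 0.0
```

send_rows:
  increments: "0 0 0 0 0 0 0;0 0 0 0 0 0 -1;0 0 0 0 0 0 -1;0 0 0 0 0 0 -1;0 0 0 0 0 0 -1"
  newtons: 30

```text
time: 3.15
tcp_pos: [0.7014, -0.023, 0.2435]
tool_rot: [2.162, 2.277, 0.002]
wrist_force: [-0.5, 0.7, -0.2]
gripper_width: 0.0575
grip_force: 0.0
```

send_rows:
  increments: "0 0 0.01 0 0 0 -1;0 0 0.01 0 0 0 -1;0 0 0.01 0 0 0 -1;0 0 0.01 0 0 0 -1;0 0 0.01 0 0 0 -1"

```text
time: 3.65
tcp_pos: [0.7008, -0.0227, 0.2399]
tool_rot: [-2.163, -2.278, -0.0]
wrist_force: [0.2, 0.2, -0.1]
gripper_width: 0.0176
grip_force: 0.0
```

send_rows:
  increments: "0 0 0 0 0 0 -1;0 0 0 0 0 0 -1;0 0 0 0 0 0 -1;0 0 0 0 0 0 -1;0 0 0 0 0 0 -1"

```text
time: 4.15
tcp_pos: [0.7001, -0.0227, 0.2398]
tool_rot: [-2.162, -2.277, 0.002]
wrist_force: [-5.8, 0.4, 3.0]
gripper_width: 0.0133
grip_force: 30.0
```

Gripped. Now the opening arc, in one-third pieces with a check after the first.

send_rows:
  increments: "0 -0.091 0.011 0 0 0 -1;0 -0.181 0.031 0 0 0 -1;0 -0.268 0.06 0 0 0 -1;0 -0.351 0.098 0 0 0 -1;0 -0.43 0.145 0 0 0 -1"

```text
time: 4.65
tcp_pos: [0.6177, -0.0266, 0.2139]
tool_rot: [2.158, 2.273, 0.013]
wrist_force: [5.1, 2.3, 4.2]
gripper_width: 0.0134
grip_force: 30.0
```

send_rows:
  increments: "0 -0.074 0.055 0 0 0 -1;0 -0.141 0.117 0 0 0 -1;0 -0.202 0.186 0 0 0 -1;0 -0.255 0.26 0 0 0 -1;0 -0.3 0.34 0 0 0 -1"

```text
time: 5.15
tcp_pos: [0.5564, -0.0296, 0.1445]
tool_rot: [2.161, 2.276, 0.007]
wrist_force: [1.0, 3.8, 5.2]
gripper_width: 0.0128
grip_force: 30.0
```

send_rows:
  increments: "0 -0.036 0.084 0 0 0 -1;0 -0.064 0.172 0 0 0 -1;0 -0.082 0.262 0 0 0 -1;0 -0.091 0.353 0 0 0 -1;0 -0.09 0.45 0 0 0 -1"

```text
time: 5.65
tcp_pos: [0.536, -0.0306, 0.0523]
tool_rot: [-2.162, -2.277, 0.001]
wrist_force: [-4.0, 2.3, 3.7]
gripper_width: 0.0129
grip_force: 30.0
```

send_rows:
  increments: "0 0 0.01 0 0 0 -1;0 0 0.01 0 0 0 -1;0 0 0.01 0 0 0 -1;0 0 0.01 0 0 0 -1;0 0 0.01 0 0 0 -1"

```text
time: 6.15
tcp_pos: [0.5361, -0.0306, 0.0504]
tool_rot: [-2.161, -2.277, 0.001]
wrist_force: [-2.3, 3.4, -6.6]
gripper_width: 0.0128
grip_force: 30.0
```

send_rows:
  increments: "0 0 0.015 0 0 0 -1;0 0 0.015 0 0 0 -0.4;0 0 0.015 0 0 0 -0.4;0 0 0.015 0 0 0 -0.4;0 0 0.015 0 0 0 -0.4"

```text
time: 6.65
tcp_pos: [0.5381, -0.0318, 0.0489]
tool_rot: [2.162, 2.276, 0.001]
wrist_force: [0.4, -0.2, 0.3]
gripper_width: 0.0283
grip_force: 0.0
```

send_rows:
  increments: "0 0 -0.2 0 0 0 -0.4;0 0 -0.45 0 0 0 -0.4;0 0 -0.7 0 0 0 1;0 0 -0.95 0 0 0 1;0 0 -1 0 0 0 1"

```text
time: 7.15
tcp_pos: [0.5404, -0.0322, 0.2558]
tool_rot: [2.155, 2.27, 0.01]
wrist_force: [0.7, 0.1, 0.6]
gripper_width: 0.0484
grip_force: 0.0
```

```bash
python3 - <<'E'
from h import *
import pickle
np.set_printoptions(precision=4,suppress=True)
s=[snap('top'),snap('scene'),snap('wrist','w2.png')];pickle.dump(s,open('s1.pkl','wb'))
A=cv2.resize(s[0]['color'][85:255,265:425],None,fx=2.4,fy=2.4,interpolation=cv2.INTER_CUBIC)
B=cv2.resize(s[1]['color'][150:320,200:360],None,fx=2.4,fy=2.4,interpolation=cv2.INTER_CUBIC)
cv2.imwrite('pics/c2.png',np.hstack([A,B])[:,:,::-1])
st=manip.sense();print(st['tcp_pos'],st['time'])
for x,y in((-.175,-.065),(-.175,.065),(-.13,-.095),(-.13,.095)): print([proj(q,cab(x,y,.059 if x<-.15 else .07))[0] for q in s])
E
```

```text
[ 0.5372 -0.0314  0.248 ] 7.3
[array([334.4424, 216.8939]), array([318.5769, 217.4906]), array([318.0406, 228.6757])]
[array([293.8047, 215.0263]), array([348.9634, 240.5009]), array([318.1949, 124.6164])]
[array([344.4998, 202.829 ]), array([302.2458, 218.912 ]), array([353.2739, 253.8953])]
[array([285.0856, 200.1272]), array([347.1222, 253.8715]), array([358.5735,  97.3294])]
```

View pics/c2.png

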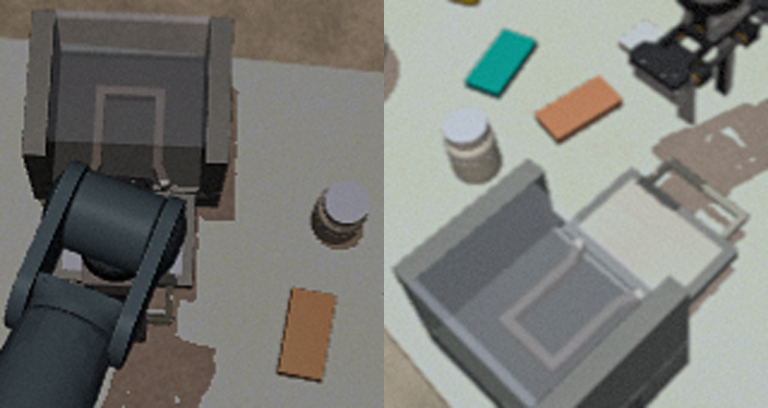

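View pics/w2.png

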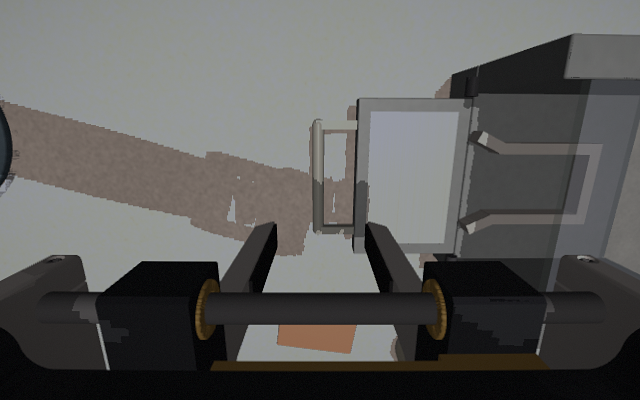

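Door lies flat: the bar in the wrist view at (319,122)–(318,232) and the panel corners match the projected open pose to 1–2 px. The bat is still at (305,335) in the top crop. Moving over it.

```bash
python3 - <<'E'
from h import *
H=np.pi/2-.103
plan([((.525,-.15,.27),rv(.05+.75)),((.50,-.283,.25),rv(H))])
E
```

```text
-0.5892 -0.0915 -0.1098 0.0001 0.0001 -0.1191  -> [ 0.525 -0.15   0.27 ]
-0.3736 -0.5641 0.1 -0 0 -0.1063  -> [ 0.5   -0.283  0.25 ]
```

send_rows:
  increments: "-0.589 -0.092 -0.11 0 0 -0.119 1;-0.589 -0.092 -0.11 0 0 -0.119 1;-0.589 -0.092 -0.11 0 0 -0.119 1;-0.589 -0.092 -0.11 0 0 -0.119 1;-0.589 -0.092 -0.11 0 0 -0.119 1"

```text
time: 7.8
tcp_pos: [0.5235, -0.1505, 0.2666]
tool_rot: [-1.207, -2.895, -0.001]
wrist_force: [0.5, -0.5, 0.1]
gripper_width: 0.0939
grip_force: 0.0
```

send_rows:
  increments: "-0.374 -0.564 0.1 0 0 -0.106 1;-0.374 -0.564 0.1 0 0 -0.106 1;-0.374 -0.564 0.1 0 0 -0.106 1;-0.374 -0.564 0.1 0 0 -0.106 1;-0.374 -0.564 0.1 0 0 -0.106 1"

```text
time: 8.3
tcp_pos: [0.4949, -0.2827, 0.2458]
tool_rot: [-0.198, -3.13, -0.006]
wrist_force: [-0.9, 0.6, -0.2]
gripper_width: 0.0937
grip_force: 0.0
```

```bash
cat > batm.py <<'E'
from h import *
np.set_printoptions(precision=4,suppress=True)
def bat(s):
    h=cv2.cvtColor(s['color'],cv2.COLOR_RGB2HSV)
    m=((h[...,0]<16)&(h[...,1]>100)&(h[...,2]>70)).astype(np.uint8)
    m=cv2.morphologyEx(m,cv2.MORPH_OPEN,np.ones((3,3)))
    return max(cv2.findContours(m,0,1)[0],key=cv2.contourArea)
E
python3 - <<'E'
from batm import *
w=snap('wrist','w3.png');c=bat(w)
r=cv2.minAreaRect(c);print(cv2.contourArea(c),r)
q=cv2.approxPolyDP(c,4,True)[:,0].astype(float);print(q.tolist())
for z in(.02,0.):
  P=np.array([onz(w,p,z) for p in q]);print(P)
st=manip.sense();print(st['tcp_pos'],st['tool_rot'])
E
```

```text
864.0 ((322.5, 236.0), (30.0, 43.0), 90.0)
[[301.0, 221.0], [302.0, 251.0], [344.0, 250.0], [344.0, 235.0], [334.0, 234.0], [339.0, 230.0], [310.0, 230.0]]
[[ 0.5548 -0.3167  0.02  ]
 [ 0.5999 -0.3216  0.02  ]
 [ 0.606  -0.2617  0.02  ]
 [ 0.5832 -0.2593  0.02  ]
 [ 0.5799 -0.2732  0.02  ]
 [ 0.5748 -0.2655  0.02  ]
 [ 0.5696 -0.306   0.02  ]]
[[ 0.5615 -0.3188  0.    ]
 [ 0.6089 -0.324   0.    ]
 [ 0.6153 -0.2611  0.    ]
 [ 0.5913 -0.2585  0.    ]
 [ 0.5878 -0.2731  0.    ]
 [ 0.5825 -0.2651  0.    ]
 [ 0.5771 -0.3076  0.    ]]
[ 0.4952 -0.2822  0.246 ] [-0.1947 -3.1306 -0.0057]
```

View pics/w3.png

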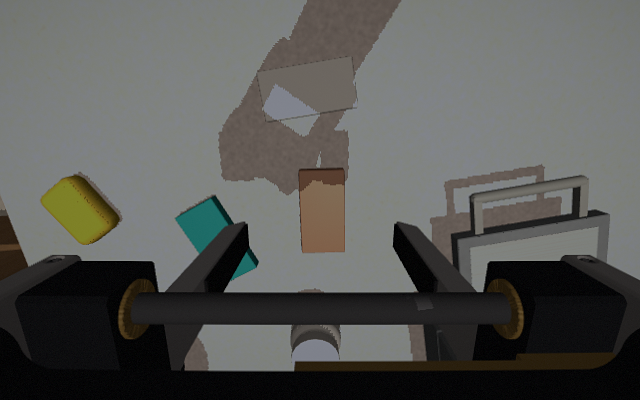

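The wrist view shows the terracotta bat at (299,170)–(345,252), partly in shadow and centred between the fingers. The turquoise one is at (218,238). Computing its pose, with the height checked against the top and scene views.

```bash
python3 - <<'E'
from batm import *
import pickle
w=snap('wrist');a,b=pickle.load(open('s0.pkl','rb'))
Q=[(299.5,171),(344.5,170),(345.5,251),(302.5,252.5)]
P=np.array([onz(w,p,.02) for p in Q]);print(P,P.mean(0))
e=(P[2]+P[3]-P[0]-P[1])/2;print('len',np.linalg.norm(e),'yaw',np.arctan2(e[1],e[0]),'wid',np.linalg.norm(P[1]-P[0]),np.linalg.norm(P[2]-P[3]))
# height: far-end corners wrist vs scene
print(tri(w,Q[2],a,(386,204.3)),tri(w,Q[3],a,(404.6,207.6)),tri(w,Q[2],b,(270.6,210)),tri(w,Q[3],b,(262.7,196.8)))
yaw=-.103;c=(P.mean(0));g=c-.034*np.array([np.cos(yaw),np.sin(yaw),0])
print(g)
plan([((g[0],g[1],.10),rv(np.pi/2+yaw)),((g[0],g[1],.019),rv(np.pi/2+yaw))])
E
```

```text
[[ 0.4853 -0.3084  0.02  ]
 [ 0.4913 -0.2485  0.02  ]
 [ 0.6082 -0.259   0.02  ]
 [ 0.6029 -0.3206  0.02  ]] [ 0.5469 -0.2841  0.02  ]
len 0.1178240567701767 yaw -0.09697701553666463 wid 0.0602179890842568 0.06178916202196238
(array([ 0.6035, -0.2599,  0.0308]), np.float64(0.0010154104218992885)) (array([ 0.5983, -0.3207,  0.0308]), np.float64(0.0026777742761085743)) (array([ 0.6136, -0.2597,  0.0108]), np.float64(0.0027862980157883177)) (array([ 0.6016, -0.3196,  0.0214]), np.float64(0.0019560042461013167))
[ 0.5131 -0.2806  0.02  ]
-0.0901 0.0153 0.732 0.0005 -0.0007 -0.0042  -> [ 0.5131 -0.2806  0.1   ]
0 -0 0.405 0 0 0  -> [ 0.5131 -0.2806  0.019 ]
```

send_rows:
  increments: "-0.09 0.015 0.25 0 0 -0.004 1;-0.09 0.015 0.45 0 0 -0.004 1;-0.09 0.015 0.65 0 0 -0.004 1;-0.09 0.015 0.732 0 0 -0.004 1;-0.09 0.015 0.732 0 0 -0.004 1"

```text
time: 8.9
tcp_pos: [0.513, -0.2797, 0.0998]
tool_rot: [-0.163, -3.131, -0.007]
wrist_force: [-0.6, -1.5, -0.5]
gripper_width: 0.0941
grip_force: 0.0
```

```bash
python3 - <<'E'
from h import *
st=manip.sense();print(st['tcp_pos'],st['tool_rot'],st['joint_positions'])
plan([((.5125,-.2805,.018),rv(np.pi/2-.1))])
E
```

```text
[ 0.51296491 -0.2796752   0.09979697] [-0.16299391 -3.13146076 -0.00684775] [-6.93089894e-01  2.34798765e-01  1.80459992e+00 -2.17066384e-05
  1.10952287e+00 -2.15986947e+00]
-0.0006 -0.006 0.409 0.0006 -0.001 -0.0006  -> [ 0.5125 -0.2805  0.018 ]
```

send_rows:
  increments: "0 -0.005 0.15 0.0006 -0.001 0 1;0 -0.005 0.3 0.0006 -0.001 0 1;0 -0.005 0.409 0.0006 -0.001 0 1;0 -0.005 0.409 0.0006 -0.001 0 0;0 -0.005 0.409 0.0006 -0.001 0 -1"
  newtons: 30

```text
time: 9.4
tcp_pos: [0.516, -0.2835, 0.0236]
tool_rot: [0.162, 3.129, -0.009]
wrist_force: [0.7, 0.3, 0.6]
gripper_width: 0.0814
grip_force: 0.0
```

send_rows:
  increments: "0 0 0 0 0 0 -1;0 0 0 0 0 0 -1;0 0 0 0 0 0 -1;0 0 0 0 0 0 -1;0 0 0 0 0 0 -1"

```text
time: 9.9
tcp_pos: [0.5159, -0.2832, 0.0234]
tool_rot: [0.162, 3.129, -0.008]
wrist_force: [-0.8, 1.9, 6.2]
gripper_width: 0.0616
grip_force: 30.0
```

```bash
python3 - <<'E'
from h import *
st=manip.sense();print(st['tcp_pos'],st['tool_rot'])
H=rv(np.pi/2+.05)
plan([((.49,-.27,.16),None),((.52,-.13,.16),rv(np.pi/2)),(cab(-.16,0,.15),H)])
E
```

```text
[ 0.51586342 -0.28324104  0.02344986] [ 0.16157783  3.12929065 -0.00843933]
0.1297 0.0491 -0.6841 0 0 0  -> [ 0.49 -0.27  0.16]
-0.0771 0.7117 -0.0029 -0.0009 0.0013 -0.0164  -> [ 0.52 -0.13  0.16]
-0.16 0.501 0.05 -0 0 -0.008  -> [ 0.552  -0.0298  0.15  ]
```

send_rows:
  increments: "0 0 -0.1 0 0 0 -1;0.03 0.01 -0.25 0 0 0 -1;0.07 0.03 -0.4 0 0 0 -1;0.1 0.05 -0.55 0 0 0 -1;0.13 0.05 -0.684 0 0 0 -1"

```text
time: 10.4
tcp_pos: [0.4886, -0.2686, 0.1592]
tool_rot: [0.161, 3.132, -0.006]
wrist_force: [1.2, 0.2, -2.1]
gripper_width: 0.0616
grip_force: 30.0
```

send_rows:
  increments: "-0.015 0.142 0 0 0 -0.004 -1;-0.03 0.284 0 0 0 -0.008 -1;-0.045 0.426 0 0 0 -0.012 -1;-0.06 0.57 0 0 0 -0.016 -1;-0.077 0.712 0 0 0 -0.016 -1"

```text
time: 10.9
tcp_pos: [0.5187, -0.1279, 0.1573]
tool_rot: [0.004, 3.137, -0.006]
wrist_force: [0.4, 0.2, -2.8]
gripper_width: 0.0617
grip_force: 30.0
```

send_rows:
  increments: "-0.04 0.13 0.01 0 0 -0.002 -1;-0.08 0.26 0.02 0 0 -0.004 -1;-0.12 0.4 0.03 0 0 -0.006 -1;-0.16 0.5 0.05 0 0 -0.008 -1;-0.16 0.5 0.05 0 0 -0.008 -1"

```text
time: 11.4
tcp_pos: [0.551, -0.0271, 0.1465]
tool_rot: [-0.08, 3.137, -0.006]
wrist_force: [-0.2, -0.3, -3.5]
gripper_width: 0.0614
grip_force: 30.0
```

```bash
python3 - <<'E'
from batm import *
import pickle
s=[snap('scene'),snap('wrist','w4.png'),snap('top')];pickle.dump(s,open('s2.pkl','wb'))
st=manip.sense();print(st['tcp_pos'],st['tool_rot'],st['gripper_width'],st['wrist_force'])
for q in s[:2]:
    c=bat(q);print(cv2.contourArea(c),cv2.boxPoints(cv2.minAreaRect(c)).tolist(),cv2.approxPolyDP(c,4,True)[:,0].tolist())
A=s[1]['color'];B=cv2.resize(s[0]['color'][160:320,200:400],None,fx=2,fy=2,interpolation=cv2.INTER_CUBIC)
cv2.imwrite('pics/c4.png',np.hstack([cv2.resize(A[40:,150:550],(400,360)),cv2.copyMakeBorder(B,0,40,0,0,0)])[:,:,::-1])
plan([(cab(-.16,0,.097),rv(np.pi/2+.05))])
E
```

```text
[ 0.5511 -0.0298  0.1473] [-0.0742  3.1358 -0.0074] 0.06137734320075684 [ 0.0205  0.3217 -2.1582]
615.0 [[304.0000305175781, 231.00003051757812], [329.5000305175781, 205.50003051757812], [343.5000305175781, 219.50003051757812], [318.0000305175781, 245.00003051757812]] [[332, 208], [305, 230], [317, 242], [336, 227]]
9285.5 [[269.0, 195.0], [371.0, 195.0], [371.0, 292.0], [269.0, 292.0]] [[269, 197], [275, 292], [367, 292], [368, 281], [341, 280], [349, 270], [354, 277], [368, 276], [370, 195]]
-0.0033 0.001 0.2516 -0.0008 0.0008 -0.0004  -> [ 0.552  -0.0298  0.097 ]
```

View pics/c4.png

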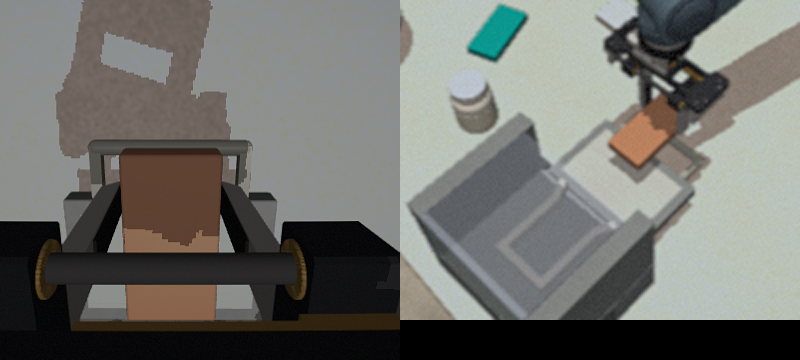

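The bat is held straight above the open door, centred over the bar. Its near end is at wrist px (271,191)–(370,190) and its front corner is at scene px (305,230). Checking its offset in the cabinet frame.

```bash
python3 - <<'E'
from batm import *
import pickle
s,w,t=pickle.load(open('s2.pkl','rb'))
Z=.1473-.0234+.02
def cf(p): d=p-O; return np.array([d@EX,d@EY,p[2]])
for z in(Z,): print([cf(onz(w,p,z)) for p in((270,193),(370,192),(273,262),(367,262),(274,275))])
g=cv2.cvtColor(w['color'],cv2.COLOR_RGB2HSV)[...,1]
print([cf(onz(s,p,Z)) for p in((305,230),(317,242))],[cf(onz(s,p,Z-.02)) for p in((305,235),(317,247))])
E
```

```text
[array([-0.1915, -0.0283,  0.1439]), array([-0.1922,  0.0303,  0.1439]), array([-0.147 , -0.0283,  0.1439]), array([-0.1472,  0.0304,  0.1439]), array([-0.138 , -0.0281,  0.1439])]
[array([-0.0739, -0.0231,  0.1439]), array([-0.0679,  0.0307,  0.1439])] [array([-0.0699, -0.0205,  0.1239]), array([-0.0641,  0.0336,  0.1239])]
```

send_rows:
  increments: "0 -0.004 0.1 0 0 0 -1;0 -0.004 0.2 0 0 0 -1;0 -0.004 0.248 0 0 0 -1;0 -0.004 0.248 0 0 0 -1;0 -0.004 0.248 0 0 0 -1"

```text
time: 12.05
tcp_pos: [0.5522, -0.031, 0.0986]
tool_rot: [-0.074, 3.134, -0.008]
wrist_force: [0.3, -1.9, -3.3]
gripper_width: 0.0617
grip_force: 30.0
```

send_rows:
  increments: "-0.08 0 0 0 0 0 -1;-0.16 0 0 0 0 0 -1;-0.24 0 0 0 0 0 -1;-0.32 0 0 0 0 0 -1;-0.38 0 0 0 0 0 -1"

```text
time: 12.55
tcp_pos: [0.6296, -0.0272, 0.1001]
tool_rot: [-0.074, 3.132, -0.008]
wrist_force: [0.4, -0.6, -2.6]
gripper_width: 0.0614
grip_force: 30.0
```

```bash
cat >> h.py <<'E'
def cf(p): d=np.array(p)-O; return np.array([d@EX,d@EY,p[2]])
E
python3 - <<'E'
from batm import *
st=manip.sense();print(cf(st['tcp_pos']),st['tool_rot'],st['wrist_force'],st['moment'])
E
```

```text
[-0.0824 -0.0013  0.1001] [-0.0744  3.1321 -0.0082] [ 0.3664 -0.5514 -2.6461] [ 0.044  -0.1209 -0.0034]
```

send_rows:
  increments: "-0.06 0 0.015 0 0 0 -1;-0.12 0 0.015 0 0 0 -1;-0.18 0 0.015 0 0 0 -1;-0.24 0 0.015 0 0 0 -1;-0.28 0 0.015 0 0 0 -1"

```text
time: 13.05
tcp_pos: [0.6852, -0.0244, 0.0972]
tool_rot: [-0.074, 3.133, -0.008]
wrist_force: [-0.1, 0.1, -2.8]
gripper_width: 0.0618
grip_force: 30.0
```

send_rows:
  increments: "0 0 0.01 0 0 0 -1;0 0 0.02 0 0 0 -1;0 0 0.02 0 0 0 -1;0 0 0.02 0 0 0 -1;0 0 0.02 0 0 0 -1"

```text
time: 13.55
tcp_pos: [0.6844, -0.0244, 0.0935]
tool_rot: [-0.074, 3.133, -0.008]
wrist_force: [-0.8, 0.3, 5.7]
gripper_width: 0.0617
grip_force: 30.0
```

```bash
python3 - <<'E'
from batm import *
st=manip.sense();print(cf(st['tcp_pos']),st['tool_rot'],st['wrist_force'],st['moment'])
E
```

```text
[-0.0275 -0.0012  0.0935] [-0.0744  3.1328 -0.0078] [-0.8355  0.2579  5.7255] [ 0.1988  0.1301 -0.0055]
```

Bat rests on the ledge (contact force 6 N up). Release it and go back behind it.

send_rows:
  increments: "0 0 0 0 0 0 0.7;0 0 0 0 0 0 0.7;0 0 0 0 0 0 0.7;0 0 0 0 0 0 0.7;0 0 -0.05 0 0 0 0.7"

```text
time: 14.05
tcp_pos: [0.6824, -0.0239, 0.1]
tool_rot: [-0.075, 3.139, -0.006]
wrist_force: [-0.4, -0.4, 0.7]
gripper_width: 0.0799
grip_force: 0.0
```

send_rows:
  increments: "0 0 -0.15 0 0 0 0.7;0 0 -0.3 0 0 0 0.7;0.1 0 -0.4 0 0 0 0.7;0.25 0 -0.4 0 0 0 -1;0.4 0 -0.4 0 0 0 -1"
  newtons: 20

```text
time: 14.55
tcp_pos: [0.6033, -0.0277, 0.1832]
tool_rot: [-0.075, 3.132, -0.008]
wrist_force: [-0.1, -0.4, -0.0]
gripper_width: 0.067
grip_force: 0.0
```

send_rows:
  increments: "0 0 0 0 -0.02 0 -1;0 0 0 0 -0.04 0 -1;0 0 0 0 -0.06 0 -1;0 0 0 0 -0.069 0 -1;0 0 0 0 -0.069 0 -1"

```text
time: 15.05
tcp_pos: [0.6018, -0.0274, 0.1809]
tool_rot: [-0.065, 2.703, 0.008]
wrist_force: [0.3, -0.4, -0.4]
gripper_width: 0.0273
grip_force: 0.0
```

```bash
python3 - <<'E'
from batm import *
import pickle
s=[snap('scene'),snap('wrist')];pickle.dump(s,open('s3.pkl','wb'))
st=manip.sense();print(cf(st['tcp_pos']),st['tool_rot'],st['gripper_width'],st['wrist_force'])
r=R.from_rotvec(st['tool_rot']).as_matrix();print('tool axes in cab',np.stack([EX,EY,EZ])@r)
for q in s:
    c=bat(q);p=cv2.approxPolyDP(c,4,True)[:,0];print(cv2.contourArea(c),[(u.tolist(),cf(onz(q,u.astype(float),.09))) for u in p])
E
```

```text
[-0.1083 -0.0005  0.1822] [-0.0656  2.7014  0.0075] 0.01943457601746472 [0.3078 0.2916 0.0171]
tool axes in cab [[-0.905   0.0026  0.4254]
 [ 0.0002  1.     -0.0057]
 [-0.4254 -0.0051 -0.905 ]]
201.0 [([297, 245], array([-0.0424, -0.0296,  0.09  ])), ([293, 251], array([-0.0198, -0.0239,  0.09  ])), ([308, 261], array([-0.0259,  0.0323,  0.09  ])), ([313, 254], array([-0.0526,  0.0272,  0.09  ]))]
2992.5 [([289, 207], array([-0.0563, -0.0309,  0.09  ])), ([290, 223], array([-0.0348, -0.0314,  0.09  ])), ([303, 224], array([-0.0334, -0.0184,  0.09  ])), ([299, 278], array([ 0.0583, -0.0268,  0.09  ])), ([342, 278], array([0.058 , 0.0249, 0.09  ])), ([338, 224], array([-0.0335,  0.0167,  0.09  ])), ([350, 222], array([-0.0364,  0.0286,  0.09  ])), ([351, 207], array([-0.0564,  0.0283,  0.09  ]))]
```

send_rows:
  increments: "0.04 0 0.1 0 0 0 -1;0.08 0 0.2 0 0 0 -1;0.13 0 0.3 0 0 0 -1;0.178 0 0.41 0 0 0 -1;0.178 0 0.41 0 0 0 -1"

```text
time: 15.65
tcp_pos: [0.6046, -0.0273, 0.0887]
tool_rot: [-0.066, 2.708, 0.011]
wrist_force: [0.3, -0.4, -0.5]
gripper_width: 0.0005
grip_force: 0.0
```

```bash
python3 - <<'E'
from batm import *
st=manip.sense();print(cf(st['tcp_pos']),st['gripper_width'],st['wrist_force'])
r=R.from_rotvec(st['tool_rot']);p=cf(st['tcp_pos'])
for x in(-.06,-.03,-.015,-.005,0,.005): print(x,np.round(r.inv().apply(EX*(x-p[0])+EY*(-.001-p[1])+EZ*(.092-p[2]))/.2,3))
E
```

```text
[-0.1073 -0.0001  0.0887] 0.0005036436131406666 [ 0.3152 -0.3722 -0.5264]
-0.06 [-0.222 -0.004  0.084]
-0.03 [-0.358 -0.004  0.147]
-0.015 [-0.426 -0.004  0.179]
-0.005 [-0.471 -0.004  0.2  ]
0 [-0.494 -0.003  0.21 ]
0.005 [-0.517 -0.003  0.221]
```

send_rows:
  increments: "-0.08 -0.004 0.03 0 0 0 -1;-0.16 -0.004 0.06 0 0 0 -1;-0.222 -0.004 0.084 0 0 0 -1;-0.29 -0.004 0.115 0 0 0 -1;-0.358 -0.004 0.147 0 0 0 -1"

```text
time: 16.15
tcp_pos: [0.6846, -0.0249, 0.0971]
tool_rot: [-0.067, 2.702, 0.008]
wrist_force: [-0.2, 0.1, -0.7]
gripper_width: 0.0003
grip_force: 0.6
```

send_rows:
  increments: "-0.014 0 0.0065 0 0 0 -1;-0.028 0 0.013 0 0 0 -1;-0.042 0 0.0195 0 0 0 -1;-0.056 0 0.026 0 0 0 -1;-0.07 0 0.032 0 0 0 -1"

```text
time: 16.65
tcp_pos: [0.6985, -0.0242, 0.096]
tool_rot: [-0.066, 2.702, 0.008]
wrist_force: [-5.0, 0.2, 2.6]
gripper_width: 0.0005
grip_force: 2.0
```

```bash
python3 - <<'E'
from batm import *
st=manip.sense();print(cf(st['tcp_pos']),st['gripper_width'],st['wrist_force'])
for n in('wrist','scene'):
  q=snap(n);c=bat(q);p=cv2.approxPolyDP(c,4,True)[:,0];print(cv2.contourArea(c),[(u.tolist(),cf(onz(q,u.astype(float),.09))[:2]) for u in p])
E
```

```text
[-0.0134 -0.0018  0.096 ] 0.00048188743426001056 [-4.9867  0.2265  2.6375]
674.5 [([342, 229], array([-0.0194,  0.0112])), ([348, 260], array([0.0103, 0.0166])), ([366, 260], array([0.0103, 0.0286])), ([365, 231], array([-0.0177,  0.0253]))]
60.5 [([58, 188], array([ 0.3476, -0.7905])), ([48, 188], array([ 0.3707, -0.8159])), ([37, 199], array([ 0.4159, -0.7956]))]
```

```bash
python3 - <<'E'
from batm import *
q=snap('wrist')
for c in (296,356):
  for r in range(200,262,4): print(c,r,q['color'][r,c],cf(onz(q,(c,r),.09))[:2])
a=q['color'][120:330,220:420];cv2.imwrite('pics/c5.png',cv2.resize(a,None,fx=2.8,fy=2.8,interpolation=cv2.INTER_CUBIC)[:,:,::-1])
E
```

```text
296 200 [115 109 106] [-0.0422 -0.0154]
296 204 [114 108 105] [-0.0392 -0.0156]
296 208 [117 111 107] [-0.0362 -0.0157]
296 212 [76 77 77] [-0.0331 -0.0159]
296 216 [129 130 129] [-0.0299 -0.0161]
296 220 [128 128 127] [-0.0267 -0.0162]
296 224 [108 108 108] [-0.0233 -0.0164]
296 228 [75 75 75] [-0.0199 -0.0166]
296 232 [81 57 43] [-0.0164 -0.0168]
296 236 [82 57 42] [-0.0129 -0.017 ]
296 240 [84 59 44] [-0.0092 -0.0172]
296 244 [86 57 42] [-0.0054 -0.0174]
296 248 [83 66 58] [-0.0016 -0.0176]
296 252 [64 64 64] [ 0.0024 -0.0178]
296 256 [67 65 64] [ 0.0065 -0.018 ]
296 260 [71 67 67] [ 0.0107 -0.0183]
356 200 [173 168 163] [-0.0422  0.0179]
356 204 [173 169 163] [-0.0393  0.0181]
356 208 [173 171 165] [-0.0363  0.0184]
356 212 [123 123 123] [-0.0332  0.0186]
356 216 [125 126 124] [-0.03    0.0188]
356 220 [124 124 124] [-0.0268  0.0191]
356 224 [118 118 117] [-0.0235  0.0193]
356 228 [71 68 66] [-0.02    0.0196]
356 232 [83 57 43] [-0.0166  0.0199]
356 236 [84 58 44] [-0.013   0.0201]
356 240 [84 58 44] [-0.0093  0.0204]
356 244 [83 57 43] [-0.0056  0.0207]
356 248 [125  89  69] [-0.0017  0.021 ]
356 252 [166 123  95] [0.0023 0.0213]
356 256 [169 125  96] [0.0063 0.0216]
356 260 [113  80  60] [0.0105 0.0219]
```

Dark rows 230–246 are the bat's shaded near face. Its top edge is at x ≈ -2.5 mm, so about 10 mm remains. Back off, drop 4 mm for a surer contact, then push home.

send_rows:
  increments: "0.014 0 -0.006 0 0 0 -1;0.022 0 0.012 0 0 0 -1;-0.01 0 0.027 0 0 0 -1;-0.028 0 0.035 0 0 0 -1;-0.041 0 0.041 0 0 0 -1"

```text
time: 17.3
tcp_pos: [0.7063, -0.0235, 0.0904]
tool_rot: [-0.069, 2.713, 0.01]
wrist_force: [-37.0, -4.3, 25.6]
gripper_width: 0.0003
grip_force: 18.4
```

send_rows:
  increments: "-0.002 0 0.001 0 0 0 -1;-0.005 0 0.002 0 0 0 -1;-0.007 0 0.003 0 0 0 -1;-0.009 0 0.004 0 0 0 -1;-0.009 0 0.004 0 0 0 -1"

```text
time: 17.8
tcp_pos: [0.7064, -0.0235, 0.0905]
tool_rot: [-0.07, 2.716, 0.011]
wrist_force: [-36.7, -4.0, 23.7]
gripper_width: 0.0007
grip_force: 18.3
```

```bash
cat > near.py <<'E'
from batm import *
st=manip.sense();print(cf(st['tcp_pos']),st['wrist_force'])
q=snap('wrist')
for c in (296,356):
  print(c,[(r,q['color'][r,c].tolist(),round(float(cf(onz(q,(c,r),.089))[0]),4)) for r in range(240,272,2)])
E
python3 near.py
```

```text
[-0.0055 -0.0014  0.0905] [-36.7418  -4.0088  23.7124]
296 [(240, [83, 57, 43], -0.0066), (242, [84, 58, 44], -0.0048), (244, [86, 59, 44], -0.003), (246, [81, 56, 44], -0.0012), (248, [72, 59, 52], 0.0006), (250, [69, 66, 64], 0.0025), (252, [71, 69, 68], 0.0044), (254, [71, 68, 69], 0.0063), (256, [69, 66, 66], 0.0083), (258, [70, 67, 67], 0.0102), (260, [75, 71, 71], 0.0122), (262, [8, 10, 11], 0.0142), (264, [11, 10, 13], 0.0163), (266, [14, 13, 16], 0.0184), (268, [13, 13, 14], 0.0205), (270, [14, 13, 16], 0.0226)]
356 [(240, [84, 59, 45], -0.0068), (242, [85, 59, 46], -0.005), (244, [84, 59, 44], -0.0032), (246, [85, 59, 45], -0.0014), (248, [86, 60, 45], 0.0004), (250, [85, 60, 45], 0.0023), (252, [84, 58, 44], 0.0042), (254, [147, 108, 84], 0.0061), (256, [172, 127, 99], 0.008), (258, [109, 76, 59], 0.01), (260, [117, 82, 63], 0.012), (262, [8, 11, 12], 0.014), (264, [14, 14, 17], 0.0161), (266, [16, 16, 18], 0.0181), (268, [14, 15, 17], 0.0202), (270, [13, 13, 15], 0.0224)]
```

Firm stop at 37 N. Back off and check squareness and depth.

send_rows:
  increments: "0.08 0 -0.04 0 0 0 -1;0.16 0 -0.08 0 0 0 -1;0.24 0 -0.12 0 0 0 -1;0.3 0 -0.15 0 0 0 -1;0.3 0 -0.15 0 0 0 -1"

```text
time: 18.35
tcp_pos: [0.6439, -0.0268, 0.0935]
tool_rot: [-0.065, 2.702, 0.008]
wrist_force: [0.1, 0.8, 0.6]
gripper_width: 0.0004
grip_force: 0.0
```

```bash
python3 - <<'E'
from batm import *
import pickle
st=manip.sense();print(cf(st['tcp_pos']),st['wrist_force'])
s=[snap(n) for n in('wrist','scene','top')];pickle.dump(s,open('s5.pkl','wb'))
w=s[0]
print(proj(w,[cab(.008,-.031,.089),cab(.008,.031,.089),cab(.128,0,.089),cab(.128,-.031,.089)]))
print(proj(s[1],[cab(.008,-.031,.089),cab(.008,.031,.089),cab(.128,-.031,.089),cab(.128,.031,.089)]))
a=w['color'][150:330,220:420];b=s[1]['color'][195:315,230:360]
cv2.imwrite('pics/c5.png',np.hstack([cv2.resize(a,(400,360),interpolation=cv2.INTER_CUBIC),cv2.resize(b,(390,360),interpolation=cv2.INTER_CUBIC)])[:,:,::-1])
E
```

```text
[-0.0681 -0.0016  0.0935] [0.0713 0.765  0.5929]
[[282.951  303.6795]
 [362.4375 303.9023]
 [322.2677 365.3483]
 [292.5297 365.2198]]
[[284.6526 255.853 ]
 [299.5364 268.6715]
 [253.9144 283.7899]
 [268.7855 297.9794]]
```

View pics/c5.png

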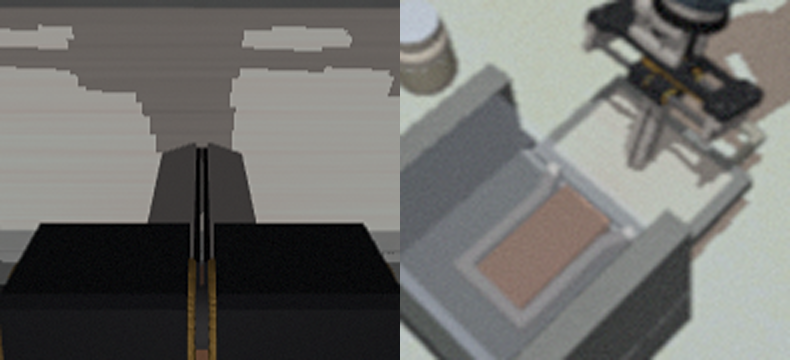

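The scene crop shows the bat between the runners, with its far end at crop (475,265)–(520,310) touching the back stop and no gap. That is within 1 px of the projected home pose. Now close the door.

```bash
python3 - <<'E'
from h import *
plan([(cab(-.12,0,.22),rv(np.pi/2)),(cab(-.175,0,.22),rv(.85)),(cab(-.175,0,.2),rv(.05)),(cab(-.175,0,.053),rv(.05))])
th=np.linspace(1.5708,-.01,16);b=[bar(t) for t in th]
for k in range(3):
    print(';'.join('0 %.3f %.3f 0 0 0 -1'%((b[5*k+i][0]-b[5*k][0])/.2,-(b[5*k+i][1]-b[5*k][1])/.2) for i in range(1,6)))
E
```

```text
-0.0257 0.0056 -0.6832 0.0009 0.0701 0.0076  -> [ 0.5919 -0.0278  0.22  ]
0.2747 -0.0137 -0 0 0 0.1147  -> [ 0.537  -0.0305  0.22  ]
-0 0 0.1 -0 -0 0.1273  -> [ 0.537  -0.0305  0.2   ]
0 -0 0.735 0 0 0  -> [ 0.537  -0.0305  0.053 ]
0 -0.001 -0.092 0 0 0 -1;0 0.008 -0.184 0 0 0 -1;0 0.026 -0.275 0 0 0 -1;0 0.054 -0.363 0 0 0 -1;0 0.091 -0.447 0 0 0 -1
0 0.046 -0.080 0 0 0 -1;0 0.099 -0.155 0 0 0 -1;0 0.161 -0.224 0 0 0 -1;0 0.229 -0.286 0 0 0 -1;0 0.304 -0.341 0 0 0 -1
0 0.080 -0.046 0 0 0 -1;0 0.164 -0.084 0 0 0 -1;0 0.252 -0.113 0 0 0 -1;0 0.342 -0.132 0 0 0 -1;0 0.434 -0.142 0 0 0 -1
```

send_rows:
  increments: "-0.005 0 -0.17 0 0.014 0.002 -0.3;-0.01 0 -0.34 0 0.028 0.004 -0.3;-0.02 0.005 -0.51 0 0.05 0.008 -0.3;-0.026 0.006 -0.683 0.001 0.07 0.008 -0.3;-0.026 0.006 -0.683 0.001 0.07 0.008 -0.3"

```text
time: 19.0
tcp_pos: [0.5959, -0.0283, 0.226]
tool_rot: [0.003, 3.132, -0.004]
wrist_force: [0.9, -0.4, 0.9]
gripper_width: 0.0325
grip_force: 0.0
```

send_rows:
  increments: "0.275 -0.014 0 0 0 0.115 -0.3;0.275 -0.014 0 0 0 0.115 -0.3;0.275 -0.014 0 0 0 0.115 -0.3;0.275 -0.014 0 0 0 0.115 -0.3;0.275 -0.014 0 0 0 0.115 -0.3"

```text
time: 19.5
tcp_pos: [0.5363, -0.0302, 0.2186]
tool_rot: [-1.122, -2.934, -0.0]
wrist_force: [0.3, -0.5, 0.5]
gripper_width: 0.0334
grip_force: 0.0
```

send_rows:
  increments: "0 0 0.1 0 0 0.127 -0.3;0 0 0.1 0 0 0.127 -0.3;0 0 0.1 0 0 0.127 -0.3;0 0 0.1 0 0 0.127 -0.3;0 0 0.1 0 0 0.127 -0.3"

```text
time: 20.0
tcp_pos: [0.5363, -0.0301, 0.1985]
tool_rot: [-2.119, -2.318, 0.0]
wrist_force: [-0.3, -0.3, -1.3]
gripper_width: 0.033
grip_force: 0.0
```

```bash
python3 - <<'E'
from h import *
np.set_printoptions(precision=4,suppress=True)
st=manip.sense();print(cf(st['tcp_pos']),st['tool_rot'],st['gripper_width'],st['joint_positions'])
plan([(cab(-.175,0,.053),rv(.05))])
w=snap('wrist');g=cv2.cvtColor(w['color'],cv2.COLOR_RGB2GRAY)
print(proj(w,[cab(-.175,.05,.059),cab(-.175,.03,.059)]))
for y in(.05,.03):
  u,v=proj(w,cab(-.175,y,.059))[0];r=int(round(v));c0=int(u)-16;print(r,c0,g[r,c0:c0+32])
E
```

```text
[-0.1757  0.0004  0.1985] [-2.1191 -2.3183  0.0001] 0.03299324701571231 [-0.2674  0.0011  1.8648  0.0003  1.2763 -0.3572]
-0.0027 0.0036 0.7274 -0.0001 -0.0001 0.0063  -> [ 0.537  -0.0305  0.053 ]
[[322.8487 142.7911]
 [322.0126 162.3475]]
143 306 [146 146 147 146 147 149  94 100 102 105  70  92 105 112 119 126 140 140
 127 122 116 109  95  87 152 147 147 146 147 147 147 147]
162 306 [147 147 147 147 149 137 107 108 108  63  86 104 111 117 124 133 142 128
 122 116 110  97  78 152 147 147 147 146 147 146 146 146]
```

Bar centre measured within 0.5 px of the prediction. Descend and grip.

send_rows:
  increments: "-0.003 0.003 0.2 0 0 0.006 -0.3;-0.003 0.003 0.4 0 0 0.006 -0.3;-0.003 0.003 0.6 0 0 0.006 -0.3;-0.003 0.003 0.727 0 0 0.006 -0.3;-0.003 0.003 0.727 0 0 0.006 -1"
  newtons: 40

```text
time: 20.55
tcp_pos: [0.5333, -0.0298, 0.0495]
tool_rot: [-2.148, -2.281, 0.007]
wrist_force: [-0.1, 0.1, -0.6]
gripper_width: 0.0279
grip_force: 0.0
```

send_rows:
  increments: "0 0 0 0 0 0 -1;0 0 0 0 0 0 -1;0 0 0 0 0 0 -1;0 0 0 0 0 0 -1;0 0 0 0 0 0 -1"

```text
time: 21.05
tcp_pos: [0.5363, -0.031, 0.0551]
tool_rot: [-2.155, -2.285, 0.002]
wrist_force: [-5.3, -1.2, -0.4]
gripper_width: 0.0125
grip_force: 40.0
```

send_rows:
  increments: "0 -0.001 -0.092 0 0 0 -1;0 0.008 -0.184 0 0 0 -1;0 0.026 -0.275 0 0 0 -1;0 0.054 -0.363 0 0 0 -1;0 0.091 -0.447 0 0 0 -1"

```text
time: 21.55
tcp_pos: [0.5523, -0.0302, 0.1431]
tool_rot: [-2.152, -2.283, 0.009]
wrist_force: [-5.9, -3.8, -8.6]
gripper_width: 0.0128
grip_force: 40.0
```

send_rows:
  increments: "0 0.046 -0.08 0 0 0 -1;0 0.099 -0.155 0 0 0 -1;0 0.161 -0.224 0 0 0 -1;0 0.229 -0.286 0 0 0 -1;0 0.304 -0.341 0 0 0 -1"

```text
time: 22.05
tcp_pos: [0.6104, -0.0275, 0.2157]
tool_rot: [-2.148, -2.279, 0.022]
wrist_force: [-27.6, -3.6, 23.0]
gripper_width: 0.0126
grip_force: 40.0
```

send_rows:
  increments: "0 0.08 -0.046 0 0 0 -1;0 0.164 -0.084 0 0 0 -1;0 0.252 -0.113 0 0 0 -1;0 0.342 -0.132 0 0 0 -1;0 0.42 -0.142 0 0 0 -1"

```text
time: 22.55
tcp_pos: [0.7001, -0.0232, 0.2456]
tool_rot: [2.153, 2.282, -0.004]
wrist_force: [-7.1, -5.8, 3.9]
gripper_width: 0.0128
grip_force: 40.0
```

send_rows:
  increments: "0 0.01 0 0 0 0 -1;0 0.018 0 0 0 0 -1;0 0.018 0 0 0 0 -1;0 0.018 0 0 0 0 -1;0 0.018 0 0 0 0 -1"

```text
time: 23.05
tcp_pos: [0.7003, -0.0231, 0.2454]
tool_rot: [-2.154, -2.284, 0.012]
wrist_force: [-20.6, -5.6, 16.0]
gripper_width: 0.0131
grip_force: 39.9
```

```bash
python3 - <<'E'
from h import *
st=manip.sense();print(cf(st['tcp_pos']),st['tool_rot'],st['gripper_width'],st['wrist_force'])
E
```

```text
[-0.01156183 -0.00067881  0.24540845] [-2.15446355 -2.28382004  0.01228054] 0.013119647338390718 [-20.56021243  -5.55383306  16.04290352]
```

send_rows:
  increments: "0 0 0 0 0 0 0.3;0 0 0 0 0 0 0.3;0 0 0 0 0 0 0.3;0 0 0 0 0 0 0.3;0 0 0 0 0 0 0.3"

```text
time: 23.55
tcp_pos: [0.7033, -0.0209, 0.2401]
tool_rot: [-2.155, -2.285, -0.0]
wrist_force: [0.2, -0.8, 0.4]
gripper_width: 0.0497
grip_force: 0.0
```

send_rows:
  increments: "0 0 -0.1 0 0 0 0.3;0 0 -0.3 0 0 0 0.3;0 0 -0.5 0 0 0 0.3;0 -0.1 -0.7 0 0 0 0.3;0 -0.3 -0.7 0 0 0 0.3"

```text
time: 24.05
tcp_pos: [0.6458, -0.025, 0.3871]
tool_rot: [2.149, 2.279, 0.009]
wrist_force: [0.4, 0.4, 0.8]
gripper_width: 0.0608
grip_force: 0.0
```

```bash
python3 - <<'E'
from h import *
np.set_printoptions(precision=4,suppress=True)
st=manip.sense();print(cf(st['tcp_pos']),st['wrist_force'],st['time'])
w=snap('wrist');s=snap('scene');g=cv2.cvtColor(w['color'],cv2.COLOR_RGB2GRAY)
for y in(.05,.03,0):
  u,v=proj(w,cab(-.011,y,.245))[0];r=int(round(v));c0=int(u)-16;print(u,r,c0,g[r,c0:c0+32])
from batm import bat
print('scene bat corners expected',proj(s,[cab(.128,-.031,.089),cab(.128,.031,.089),cab(.06,-.031,.089),cab(.06,.031,.089)]).tolist())
h=s['color'].astype(int);m=((h[...,0]-h[...,2])>20).astype(np.uint8);m[:240]=0;m[310:]=0;m[:,:235]=0;m[:,330:]=0
c=max(cv2.findContours(m,0,1)[0],key=cv2.contourArea);print(cv2.contourArea(c),cv2.approxPolyDP(c,3,True)[:,0].tolist())
E
```

```text
[-0.0661  0.0001  0.3871] [0.447  0.3686 0.8371] 24.05
372.6990795925586 142 356 [ 39  69  81  77  77  77  78  77  77  78  51  86 102 112 117 124 142 143
 146 134 129 122 112  94 106 105 104 105 105 105 104 104]
371.66344136981843 162 355 [ 31  67  81  77  78  77  77  77  77  76  52  86 102 111 118 125 141 140
 143 134 129 121 111  82  81  80  81  83  82  81  82  83]
370.16071381312577 190 354 [ 36  68  80  76  77  76  76  77  76  64  54  68  74  78  80  85  91  89
  86  84  79  73  65 106 104 104 104 103 104 104 104 103]
scene bat corners expected [[253.9143640564102, 283.78985278886313], [268.78547383661487, 297.97941123016153], [271.70250159955066, 267.6226578947738], [286.58997633359826, 281.0099250853204]]
760.5 [[286, 257], [256, 283], [270, 297], [299, 268]]
```

```bash
python3 -c "
from workcell import manip
print(manip.finish_job())"
```

```text
the job is handed in; nothing more can be done
None
```

The terracotta bat is fully home against the back stop and the door is shut, done in the order asked and handed in at about 24 s; the goblet, bowl and jar were never touched.

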